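# Put the vial carrier away in the shielded store

## Robot

A 6-joint arm with a two-finger parallel gripper is mounted at the origin on a cart in front of the work surface, level with it; the furniture and walls round the work are solid. World frame = base frame: x ahead of the robot, y to its left, z up, the work surface at z = 0. Lengths are in m, angles in rad, forces in N, time in s.
With the tool pointing down it reaches from about 0.375 to 0.975 m from the base axis. Payload 3.8 kg.
Tool frame: the origin (TCP) lies midway between the tips of the shut fingers; the grasp point (between the pads) lies 19 mm behind it; z points along the fingers, y is the line along which they close (so a half turn about z gives the same grasp; the last joint's range is limited). The gripper opens to 85 mm and grips with 20 to 120 N. Pads are 22 mm wide; open, the fingers measure 114 mm over their backs; the gripper's body (76 mm by 85 mm) begins 54 mm behind the grasp point. The pads swing forward as they close: fully open they stand 13 mm farther back than shut.
Start: joints at [-1.297, 0.264, 1.604, -0, 1.274, -0.037], TCP at [0.206, -0.643, 0.231] pointing down, gripper open.
Joint ranges: [-2.63, 2.63], [-0.94, 2.18], [0.31, 2.57], [-1.31, 4.45], [0, 2.66], [-2.55, 2.55]. Speed limits (rad/s): [2.57, 2.57, 3.14, 3.14, 3.14, 3.14].

## Interface

Orientations are given as a rotation vector (axis times angle).
In Python, from workcell import bot, read_camera, camera_info, ticket gives the robot as it stands.
- The arm moves only by the tool servo_tool, never from a script. Its argument "targets" is a list of rows, each an object of numbers: "hand": the closure, from -1 (fully open) to 1 (shut); "x", "y", "z": the shift along the tool's x, y, z as a fraction of full scale; "roll": the turn about the tool's z as a fraction of full scale. In form: [{"hand": .., "x": .., "y": .., "z": .., "roll": ..}, ...]. A call has 1 to 10 rows; each row is the pose to reach, as a shift and turn from the pose commanded when the call began, along the tool's axes at that moment, turning the shorter way round; what a row does not reach only later rows make up. Full scale, the value 1, is 50 cm for a shift and 180 degrees for a turn. A row lasts 1/12 s, in which the tool goes at most 41.7 mm and 7.16 degrees, less where a joint would pass 70% of its speed; a pose out of reach is approached as far as the arm can. A call with a number of a shift or a turn outside -1 to 1 is refused whole. A call with a gripper value outside its range is refused whole. The fingers move at their own pace and stop on an object; "grip_force" is the grip in N (left out, the last holds). Time passes only in rows, so rows that repeat a pose let the fingers close. It gives the time, the measured TCP pose, the force, the opening and the grip force at its end, in the units of the state.
- bot.read_state(): the state, without advancing time (a new reading comes with each control period).
- read_camera(name): name is "scene" or "top"; returns the picture (420x560x3 uint8, red, green, blue); there is no depth.
- camera_info(name): a dict with "fx", "fy", "cx", "cy" (pixels), "k1" (the pictures are not rectified: a ray, as slopes to the right and down, at radius r is drawn at 1 + k1 r^2 times it, then the intrinsics apply), "eye" and "orientation" of the camera in the world. Camera axes: x right, y down, z forward; pixel columns grow to the right and rows downward; lengths in m; the calibration is good to about 2 mm. A picture is of the moment at which its call begins. camera_info takes no time and is no camera call.
- ticket.finish_job(): hands the job in; it is judged then, once.
The state is a dict: "time": time; "q": joint angles; "joint_vel": joint speeds; "joint_torque": joint torques, N m; "tool_pos": TCP position; "tcp_rot": TCP orientation; "wrist_force": force on the tool from outside, world axes, zero at the start; "torque": the same for the moment, N m; "width": opening from 0.0 (shut) to 1.0 (fully open); "grip_force": force on a finger pad.
Only numpy, scipy, OpenCV 4.12 (cv2) and the standard library are available. Lean on these libraries where they do the work, as an engineer would, in place of code of your own. Each camera call takes 0.05 s, during which the arm holds its last target. There are 200 camera calls.

## Task

Put the two vials away in the shielded store: press the long end of the side lever down until the spring catch holds it and let go, so that the heavy flap stays up by itself, then push the vial carrier by its push plate along the track until it is fully home inside. Finally press the catch's release tab down so that the flap falls shut behind the carrier. Only press and push with the fingertips: do not lift or carry anything, do not touch the flap itself, keep the vials upright in the carrier and leave the two jars and the beaker beside the store where they are.

Things in the scene. Friction and masses are not known exactly. Their poses are not given: they have to be found in the camera images.
- store: Fixed shielded store: aluminium tray 290 x 185 x 8 mm (x -200 to 90, y -125 to 60) with a grey block 80 deep, 110 wide, 102 high, front opening 65 x 70 mm. Origin: underside of the tray, below the middle of the block's front face; x into the block (away from the robot), y left, z up. Other entries give positions in mm in this frame (z over the bench).
- store_mouth (a point): Middle of the opening's lower edge, at (0, 0, 8). The track runs from here towards the robot: the tray's top between two steel rails 10 mm high, 63 mm apart, to x = -150. The chamber behind it ends at a back wall at x = 60.
- lever (a joint): Steel lever, bar 14 x 8 mm, fulcrum at (-70, -82, 96.5), turning about store y. rad, 0 = at rest, long end up on the robot's side, short end under the roller of the flap; grows as the long end is pressed down. The catch snaps over its side stud at about 0.57, then holds it at 0.59; press to 0.62 to 0.67, end stop 0.70. Takes 3 to 15 N on the pad; let go too early, it rises again.
- lever_pad (a point): Middle of the upper face of the white ribbed pad (50 x 34 mm) on the lever's long end, 112 mm along the lever from the fulcrum and 8 mm above its middle line, which slopes up 0.30 rad at rest. At rest at (-175, -82, 137), caught at about z = 72, at the end stop z = 60; it moves with the lever.
- flap: The heavy flap: bare steel plate 96 wide, 95 high, 14 thick, 0.9 kg, slot 20 x 30 mm in its lower edge for the carrier's rod; a roller at its right side lies on the lever. Origin on the hinge at (10, 0, 108), axis along y; upright z axis = shut. Caught, it is tilted about 0.83 rad, lower edge out over the track to x = -79, z = 52 to 63 (x = -86 at most). Damped: falls shut in 1 s.
- catch (a joint): Spring catch right of the lever: steel bell crank with a nose over the lever's stud, turning about store x at (-128, -96, 40). rad, 0 = closed, grows as the tab is pressed down; the lever is let go at about 0.23 to 0.30; end stop 0.45.
- catch_tab (a point): Middle of the upper face of the catch's white ribbed release tab (30 x 26 mm), right of the catch, at (-128, -170, 58) when closed, beyond the tray's edge. Pressing it straight down 24 mm, with less than 8 N, lets the lever go: it springs up and the flap falls.
- carrier: Loose vial carrier, 0.3 kg: aluminium block 44 (x) x 60 x 22 mm with two pockets, and an 8 mm rod, 16 mm up, out of its near side to a white push plate. Origin: middle of the block's underside; axes as the store's. It starts on the track outside the flap with its origin at x = -105 to -85; fully home, against the chamber's back wall, it is at x = 38.
- carrier_push (a point): Middle of the near face of the push plate (34 wide, 44 high, 8 thick, upright, lower edge 2 mm above the carrier's underside), 168 mm before the carrier's origin, 26 mm above its underside; push it along store +x (1 to 3 N). Fully home it stands at store x = -130.
- vial_a: Small capped vial, 12 mm across, 33 high, loose in the right pocket of the carrier (16 deep); origin: middle of its underside.
- vial_b: Like vial_a, in the left pocket.
- filter_jar: Bystander: white jar with screw cap, 62 across, 89 high, left of the store; origin: middle of its underside.
- beaker: Bystander: clear plastic beaker, 72 across, 85 high, left of the track; origin: middle of its underside.
- stir_jar: Bystander: small white jar, 36 across, 54 high, right of the store; origin: middle of its underside.
Not all that is in view belongs to the job. Leave any red look-alike of the carrier alone.

How it is judged:
By the outcome, as a careful person would: the job done as asked, in the order asked, and still so for the second after the job is handed in, with the robot touching nothing.
It also fails if it takes over 58 s, if anything falls off the work surface, if the arm or the gripper's body presses on something with over 40 N, if the wrist force passes 120 N, or if a joint passes its speed limit or range.

## Working session

There is one attempt and no reset: what is moved stays moved. The work goes in short steps, Python scripts to look and compute and a tool call to move; the robot and the scene stay as the last step left them, time stands still between calls to the robot, and variables do not carry over. Pictures are saved under pics/ and viewed, at most 10 in all, crops included, and the job is handed in when it is done.

Besides the shell and the picture viewer there is one more tool, called after "Request:" as a command line: name --argument value ..., lists and objects as JSON in quotes. servo_tool: Moves the arm, as the interface text tells. Its arguments: {"type":"object","properties":{"targets":{"type":"array"},"grip_force":{"type":"number"}},"required":["targets"]}

```bash
mkdir -p pics; python3 - <<'E'
from workcell import bot, read_camera, camera_info
import cv2
for n in ("scene","top"):
    im=read_camera(n); cv2.imwrite(f"pics/{n}0.png",im[:,:,::-1]); print(n,camera_info(n))
print(bot.read_state())
E
```

```text
scene {'fx': 488.8434364970633, 'fy': 488.8434364970633, 'cx': 270.8753158676566, 'cy': 204.87004720313683, 'k1': 0.03043876340759067, 'eye': array([-0.21453808,  0.57163424,  0.68067772]), 'orientation': array([-1.2296693 ,  2.0287497 , -1.11949605])}
top {'fx': 540.8813475364406, 'fy': 540.8813475364406, 'cx': 279.94794444045704, 'cy': 205.95003994654846, 'k1': -0.16904370484633957, 'eye': array([0.42587337, 0.13350608, 1.32301905]), 'orientation': array([-2.12044193,  2.16377702, -0.16822866])}
{'time': 0.1, 'q': array([-1.29692140e+00,  2.64717341e-01,  1.60524652e+00, -4.33948951e-06,
        1.27370032e+00, -3.69368060e-02]), 'joint_vel': array([-0.00190023, -0.00058362, -0.00430558, -0.00259488,  0.00035226,
        0.00132787]), 'joint_torque': array([-1.29468604e-04, -5.16708434e+01, -3.68589914e+01, -1.82357867e-04,
        6.19156999e-03, -4.33404352e-05]), 'tool_pos': array([ 0.20622966, -0.64202617,  0.23005499]), 'tcp_rot': array([-3.10170060e+00, -4.85942794e-01,  3.90804032e-04]), 'wrist_force': array([0.39729632, 0.27819613, 0.16588892]), 'torque': array([ 0.03056973,  0.01542976, -0.01531533]), 'grip_force': 0.0, 'width': 1.0016847201011088}
```

View pics/scene0.png

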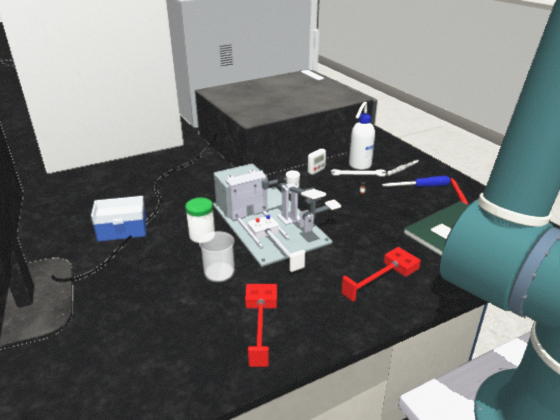

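View pics/top0.png

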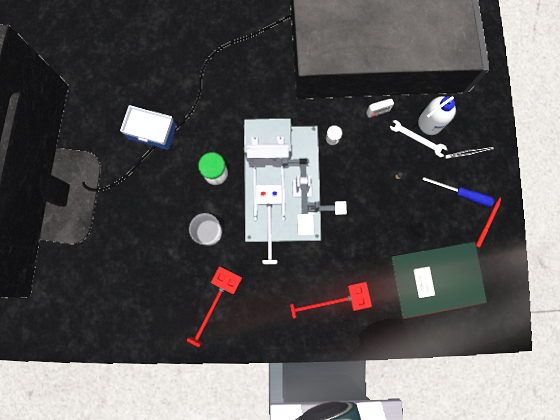

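The top view shows the store's tray at about x 245–321, y 120–241 px. The lever pad is at (306,224), the catch tab at (341,208) and the carrier's push plate at (269,262). There are three carriers: white and grey at (268,193) on the track, and red ones at (227,280) and (360,296). The one on the track with two capped vials fits the description. I'll confirm it in an enlarged crop.

```bash
cat > h.py <<'E'
import numpy as np, cv2
from scipy.spatial.transform import Rotation as R
from workcell import bot, read_camera, camera_info
def K(c): return np.array([[c['fx'],0,c['cx']],[0,c['fy'],c['cy']],[0,0,1]]),np.array([c['k1'],0,0,0.])
def ray(n,px):
    c=camera_info(n);k,d=K(c)
    p=cv2.undistortPoints(np.array(px,float).reshape(-1,1,2),k,d).reshape(-1,2)
    return c['eye'],R.from_rotvec(c['orientation']).apply(np.c_[p,np.ones(len(p))])
def onz(n,px,z):
    e,r=ray(n,px); return e+r*((z-e[2])/r[:,2])[:,None]
def two(ps,pt):
    e1,r1=ray('scene',[ps]);e2,r2=ray('top',[pt]);a,b=r1[0],r2[0]
    s=np.linalg.lstsq(np.c_[a,-b],e2-e1,rcond=None)[0]
    p,q=e1+s[0]*a,e2+s[1]*b; return (p+q)/2,np.linalg.norm(p-q)
def proj(n,P):
    c=camera_info(n);k,d=K(c);r=R.from_rotvec(c['orientation']).inv()
    return cv2.projectPoints(r.apply(np.atleast_2d(P)-c['eye']),np.zeros(3),np.zeros(3),k,d)[0].reshape(-1,2)
E
python3 - <<'E'
import cv2,numpy as np
t=cv2.imread('pics/top0.png');s=cv2.imread('pics/scene0.png')
a=cv2.resize(t[112:272,238:356],None,fx=3.5,fy=3.5,interpolation=cv2.INTER_CUBIC)
b=cv2.resize(s[155:277,205:345],None,fx=2.7,fy=2.7,interpolation=cv2.INTER_CUBIC)
b=cv2.copyMakeBorder(b,0,a.shape[0]-b.shape[0],0,0,cv2.BORDER_CONSTANT)
cv2.imwrite('pics/crop.png',np.hstack([a,b]));print(a.shape,b.shape)
E
```

```text
(560, 413, 3) (560, 378, 3)
```

View pics/crop.png

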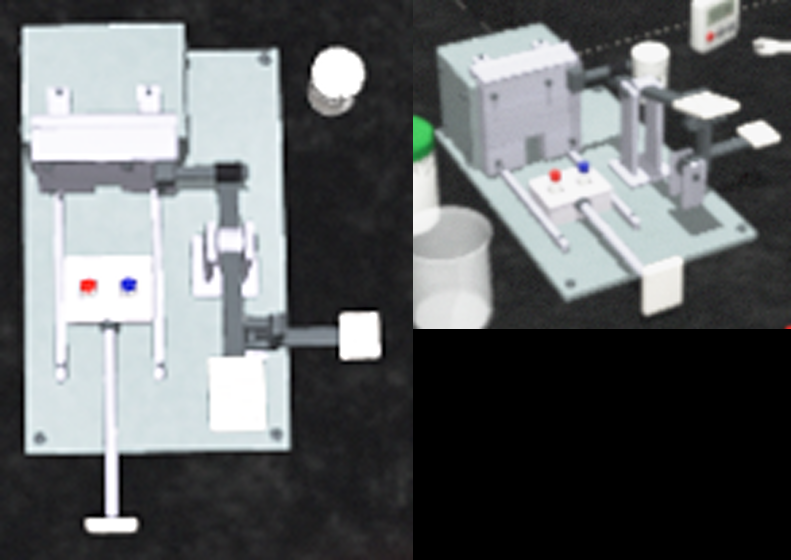

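The crop confirms it: the carrier on the track at top px (268,194), with red and blue vial caps, is the one meant. The flap is down, the pad is at (306,225), the tab at (341,208) and the plate at (270,262). Next is the store pose.

```bash
python3 - <<'E'
from h import *
from scipy.optimize import least_squares
c=lambda x,y:(238+x/3.5-.35,112+y/3.5-.35)
s=lambda x,y:(205+(x-413)/2.7-.3,155+y/2.7-.3)
L=np.array([[-200,60,8],[-200,-125,8],[90,-125,8],[-175,-82,137],[-128,-170,58]])/1e3
P=[c(25,454),c(290,449),c(280,48),c(237,394),c(359,336)]
W=np.array([onz('top',[p],l[2])[0] for p,l in zip(P,L)])
f=lambda q:(R.from_euler('z',q[2]).apply(L)+[q[0],q[1],0]-W)[:,:2].ravel()
r=least_squares(f,[.6,.1,0]);q=r.x;print(q,np.round(f(q)*1e3,1).reshape(-1,2))
print('two-view pad',two(s(706,105),c(237,394)),'tab',two(s(758,134),c(359,336)))
T=R.from_euler('z',q[2]);w=lambda p:T.apply(np.array(p)/1e3)+[q[0],q[1],0]
for n,p in dict(pad=(-175,-82,137),padend=(-166,-82,65),tab=(-128,-170,58),mouth=(0,0,8)).items(): print(n,w(p),proj('scene',w(p)))
loc=lambda P:T.inv().apply(P-[q[0],q[1],0])*1e3
print('plate top',loc(onz('top',[c(111,524)],.056)[0]),'two',loc(two(s(663,285),c(111,527))[0]))
print('block corners',[loc(onz('top',[c(*p)],.030)[0]) for p in((62,257),(155,323),(110,325))])
print('white plate center',w((-260,0,34)))
rt=R.from_rotvec(bot.read_state()['tcp_rot']);print(rt.as_matrix())
# jars
print('beaker',loc(onz('top',[(206,229)],.085)[0]),'stir',loc(onz('top',[c(337,72)],.054)[0]),'jar',loc(onz('top',[(211,166)],.089)[0]))
E
```

```text
[ 0.74473918  0.15457673 -0.0057991 ] [[ 0.3 -0. ]
 [-0.5 -0.2]
 [-0.9  0.4]
 [ 0.9  0.1]
 [ 0.1 -0.3]]
two-view pad (array([0.56774234, 0.07180653, 0.13400203]), np.float64(0.0035938234757111882)) tab (array([ 0.61546275, -0.01585228,  0.05441638]), np.float64(0.0026201004752112404))
pad [0.5692666  0.07359294 0.137     ] [[311.38591898 192.23965432]]
padend [0.57826645 0.07354075 0.065     ] [[308.26876327 217.66524771]]
tab [ 0.61575549 -0.01467813  0.058     ] [[331.54155489 203.10534743]]
mouth [0.74473918 0.15457673 0.008     ] [[246.34198094 212.83411152]]
plate top [-2.52371422e+02 -2.12576536e-01  5.60000000e+01] two [-254.31400425   -1.49416134   33.42972929]
block corners [array([-65.30015136,  32.18502556,  30.        ]), array([-112.72996946,  -31.81552265,   30.        ]), array([-113.68317972,   -0.67748459,   30.        ])]
white plate center [0.48474355 0.15608449 0.034     ]
[[ 9.52085260e-01  3.05832208e-01 -5.64266055e-04]
 [ 3.05832720e-01 -9.52083176e-01  1.99319169e-03]
 [ 7.23539978e-05 -2.07025945e-03 -9.99997854e-01]]
beaker [-177.55365489  144.74063442   85.        ] stir [  58.6921998  -161.11666926   54.        ] jar [-29.68004353 133.49451018  89.        ]
```

Request:
servo_tool --targets '[{"hand": 1,"x": 0.05,"y": -0.05,"z": 0,"roll": 0.01},{"hand": 1,"x": 0.11,"y": -0.11,"z": 0,"roll": 0.03},{"hand": 1,"x": 0.17,"y": -0.17,"z": 0,"roll": 0.05},{"hand": 1,"x": 0.23,"y": -0.23,"z": 0,"roll": 0.06},{"hand": 1,"x": 0.29,"y": -0.29,"z": 0,"roll": 0.08},{"hand": 1,"x": 0.35,"y": -0.35,"z": 0,"roll": 0.09},{"hand": 1,"x": 0.41,"y": -0.41,"z": 0,"roll": 0.101},{"hand": 1,"x": 0.47,"y": -0.47,"z": 0,"roll": 0.101},{"hand": 1,"x": 0.52,"y": -0.52,"z": 0,"roll": 0.101},{"hand": 1,"x": 0.56,"y": -0.57,"z": 0,"roll": 0.101}]'

```text
time: 0.93
tool_pos: [0.3866, -0.283, 0.2309]
tcp_rot: [-3.141, 0.009, -0.0]
wrist_force: [-0.1, -0.5, -0.2]
width: -0.001
grip_force: 0.0
```

Request:
servo_tool --targets '[{"hand": 1,"x": 0.036,"y": -0.07,"z": 0,"roll": 0},{"hand": 1,"x": 0.072,"y": -0.143,"z": 0,"roll": 0},{"hand": 1,"x": 0.11,"y": -0.214,"z": 0,"roll": 0},{"hand": 1,"x": 0.145,"y": -0.286,"z": 0,"roll": 0},{"hand": 1,"x": 0.18,"y": -0.357,"z": 0,"roll": 0},{"hand": 1,"x": 0.22,"y": -0.43,"z": 0,"roll": 0},{"hand": 1,"x": 0.255,"y": -0.5,"z": 0,"roll": 0},{"hand": 1,"x": 0.29,"y": -0.57,"z": 0,"roll": 0},{"hand": 1,"x": 0.33,"y": -0.65,"z": 0,"roll": 0},{"hand": 1,"x": 0.362,"y": -0.714,"z": 0,"roll": 0}]'

```text
time: 1.77
tool_pos: [0.5695, 0.0724, 0.2309]
tcp_rot: [-3.142, 0.009, 0.001]
wrist_force: [1.0, -0.2, 0.1]
width: -0.002
grip_force: 0.0
```

Request:
servo_tool --targets '[{"hand": 1,"x": 0,"y": 0,"z": 0.04,"roll": 0},{"hand": 1,"x": 0,"y": 0,"z": 0.08,"roll": 0},{"hand": 1,"x": 0,"y": 0,"z": 0.12,"roll": 0},{"hand": 1,"x": 0,"y": 0,"z": 0.15,"roll": 0},{"hand": 1,"x": 0,"y": 0,"z": 0.16,"roll": 0},{"hand": 1,"x": 0,"y": 0,"z": 0.16,"roll": 0}]'

```text
time: 2.27
tool_pos: [0.5674, 0.07, 0.1489]
tcp_rot: [3.141, -0.01, -0.007]
wrist_force: [-0.3, 0.9, 0.1]
width: 0.001
grip_force: 0.0
```

Request:
servo_tool --targets '[{"hand": 1,"x": 0,"y": 0,"z": 0.014,"roll": 0},{"hand": 1,"x": 0,"y": 0,"z": 0.028,"roll": 0},{"hand": 1,"x": 0,"y": 0,"z": 0.042,"roll": 0},{"hand": 1,"x": 0,"y": 0,"z": 0.056,"roll": 0},{"hand": 1,"x": 0,"y": 0,"z": 0.07,"roll": 0},{"hand": 1,"x": 0,"y": 0,"z": 0.084,"roll": 0},{"hand": 1,"x": 0,"y": 0,"z": 0.098,"roll": 0},{"hand": 1,"x": 0,"y": 0,"z": 0.112,"roll": 0},{"hand": 1,"x": 0,"y": 0,"z": 0.126,"roll": 0},{"hand": 1,"x": 0,"y": 0,"z": 0.14,"roll": 0}]'

```text
time: 3.1
tool_pos: [0.5706, 0.0703, 0.0859]
tcp_rot: [-3.141, 0.011, -0.004]
wrist_force: [-5.1, 0.5, 12.7]
width: 0.003
grip_force: 6.9
```

```bash
python3 - <<'E'
from h import *
s=read_camera('scene')[:,:,::-1];t=read_camera('top')[:,:,::-1]
a=cv2.resize(t[112:272,238:356],None,fx=3.5,fy=3.5,interpolation=cv2.INTER_CUBIC)
b=cv2.resize(s[155:277,205:345],None,fx=2.7,fy=2.7,interpolation=cv2.INTER_CUBIC)
b=cv2.copyMakeBorder(b,0,a.shape[0]-b.shape[0],0,0,cv2.BORDER_CONSTANT)
cv2.imwrite('pics/c2.png',np.hstack([a,b]))
print(bot.read_state()['wrist_force'],bot.read_state()['tool_pos'])
E
```

```text
[-0.94131716  0.4634017   4.74935334] [0.57064128 0.07024654 0.08317303]
```

View pics/c2.png

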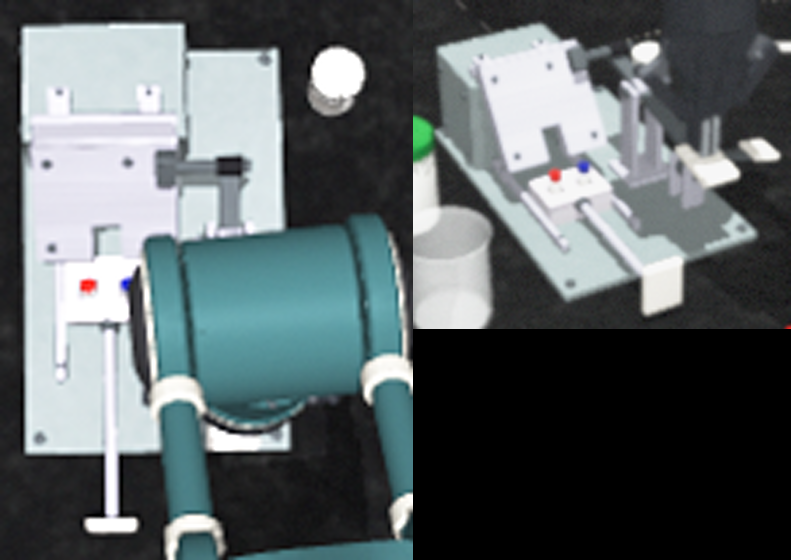

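The tip sits on the pad at crop (710,155). The flap is rising, and the carrier and vials are unmoved. I'll press on in small steps.

Request:
servo_tool --targets '[{"hand": 1,"x": 0,"y": 0,"z": 0.006,"roll": 0},{"hand": 1,"x": 0,"y": 0,"z": 0.012,"roll": 0},{"hand": 1,"x": 0,"y": 0,"z": 0.018,"roll": 0},{"hand": 1,"x": 0,"y": 0,"z": 0.02,"roll": 0},{"hand": 1,"x": 0,"y": 0,"z": 0.02,"roll": 0},{"hand": 1,"x": 0,"y": 0,"z": 0.02,"roll": 0}]'

```text
time: 3.7
tool_pos: [0.5722, 0.0702, 0.0748]
tcp_rot: [-3.141, 0.011, -0.01]
wrist_force: [-2.2, 0.3, 11.0]
width: -0.001
grip_force: 5.5
```

Request:
servo_tool --targets '[{"hand": 1,"x": 0,"y": 0,"z": 0.004,"roll": 0},{"hand": 1,"x": 0,"y": 0,"z": 0.008,"roll": 0},{"hand": 1,"x": 0,"y": 0,"z": 0.008,"roll": 0},{"hand": 1,"x": 0,"y": 0,"z": 0.008,"roll": 0}]'

```text
time: 4.03
tool_pos: [0.5729, 0.0702, 0.0715]
tcp_rot: [-3.141, 0.01, -0.012]
wrist_force: [-2.0, -0.6, 13.2]
width: 0.001
grip_force: 6.3
```

```bash
python3 - <<'E'
from h import *
s=read_camera('scene')[:,:,::-1]
cv2.imwrite('pics/c3.png',cv2.resize(s[160:270,215:345],None,fx=5,fy=5,interpolation=cv2.INTER_CUBIC))
E
```

```text
(no output)
```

View pics/c3.png

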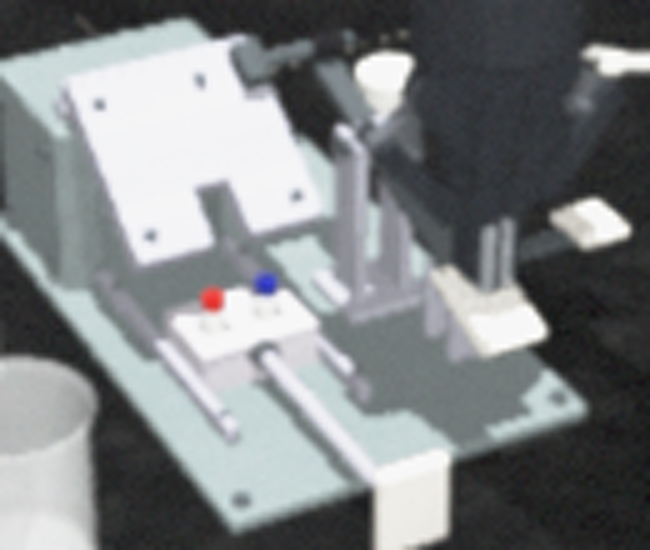

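Request:
servo_tool --targets '[{"hand": 1,"x": 0,"y": 0,"z": 0.002,"roll": 0},{"hand": 1,"x": 0,"y": 0,"z": 0.002,"roll": 0},{"hand": 1,"x": 0,"y": 0,"z": -0.004,"roll": 0},{"hand": 1,"x": 0,"y": 0,"z": -0.01,"roll": 0},{"hand": 1,"x": 0,"y": 0,"z": -0.016,"roll": 0},{"hand": 1,"x": 0,"y": 0,"z": -0.022,"roll": 0},{"hand": 1,"x": 0,"y": 0,"z": -0.028,"roll": 0},{"hand": 1,"x": 0,"y": 0,"z": -0.034,"roll": 0},{"hand": 1,"x": 0,"y": 0,"z": -0.034,"roll": 0}]'

```text
time: 4.83
tool_pos: [0.5691, 0.0701, 0.0844]
tcp_rot: [3.142, -0.01, -0.0]
wrist_force: [-0.7, -0.5, -0.1]
width: 0.002
grip_force: 0.0
```

The catch holds, since the force is zero. Next I go over to the spot in front of the push plate.

Request:
servo_tool --targets '[{"hand": 1,"x": 0,"y": 0,"z": -0.06,"roll": 0},{"hand": 1,"x": 0,"y": 0,"z": -0.12,"roll": 0},{"hand": 1,"x": -0.04,"y": -0.03,"z": -0.16,"roll": 0},{"hand": 1,"x": -0.09,"y": -0.07,"z": -0.16,"roll": 0},{"hand": 1,"x": -0.14,"y": -0.11,"z": -0.16,"roll": 0},{"hand": 1,"x": -0.19,"y": -0.15,"z": -0.16,"roll": 0},{"hand": 1,"x": -0.228,"y": -0.172,"z": -0.16,"roll": 0},{"hand": 1,"x": -0.228,"y": -0.172,"z": -0.16,"roll": 0},{"hand": 1,"x": -0.228,"y": -0.172,"z": -0.16,"roll": 0}]'

```text
time: 5.58
tool_pos: [0.4547, 0.1573, 0.1639]
tcp_rot: [3.141, -0.007, -0.001]
wrist_force: [0.7, -0.6, -0.8]
width: 0.001
grip_force: 0.0
```

```bash
python3 - <<'E'
from h import *
print(bot.read_state()['tool_pos'])
s=read_camera('scene')[:,:,::-1]
cv2.imwrite('pics/c4.png',cv2.resize(s[160:280,195:345],None,fx=5,fy=5,interpolation=cv2.INTER_CUBIC))
E
```

```text
[0.45465035 0.15731076 0.16390096]
```

View pics/c4.png

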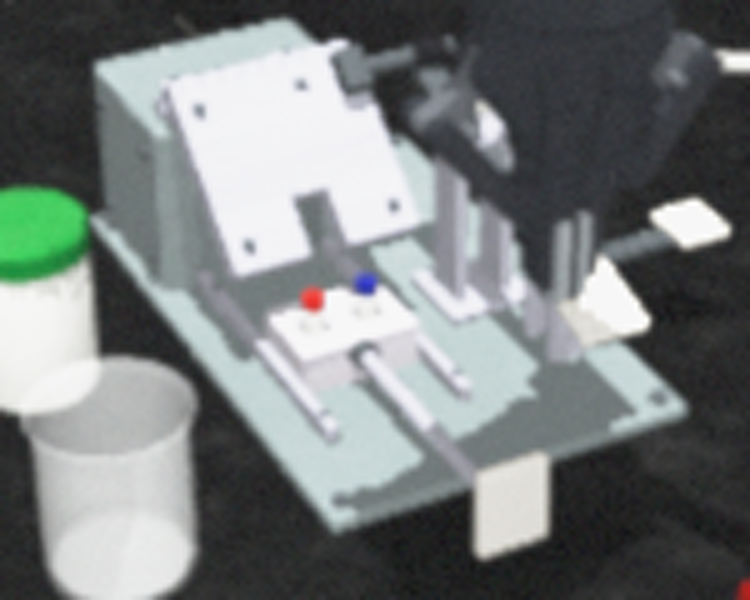

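The flap stays up by itself, with its lower edge at crop (240,270)–(415,230), and the plate stands at (510,505). I descend in front of the plate.

Request:
servo_tool --targets '[{"hand": 1,"x": 0,"y": 0.002,"z": 0.06,"roll": 0},{"hand": 1,"x": 0,"y": 0.002,"z": 0.12,"roll": 0},{"hand": 1,"x": 0,"y": 0.002,"z": 0.18,"roll": 0},{"hand": 1,"x": 0,"y": 0.002,"z": 0.23,"roll": 0},{"hand": 1,"x": 0,"y": 0.002,"z": 0.264,"roll": 0},{"hand": 1,"x": 0,"y": 0.002,"z": 0.276,"roll": 0},{"hand": 1,"x": 0,"y": 0.002,"z": 0.276,"roll": 0}]'

```text
time: 6.22
tool_pos: [0.4548, 0.1548, 0.0243]
tcp_rot: [3.14, -0.012, -0.006]
wrist_force: [-0.9, 0.2, -0.7]
width: 0.001
grip_force: 0.0
```

Request:
servo_tool --targets '[{"hand": 1,"x": 0.01,"y": 0,"z": 0,"roll": 0},{"hand": 1,"x": 0.02,"y": 0,"z": 0,"roll": 0},{"hand": 1,"x": 0.03,"y": 0,"z": 0,"roll": 0},{"hand": 1,"x": 0.04,"y": 0,"z": 0,"roll": 0},{"hand": 1,"x": 0.05,"y": 0,"z": 0,"roll": 0},{"hand": 1,"x": 0.06,"y": 0,"z": 0,"roll": 0},{"hand": 1,"x": 0.07,"y": 0,"z": 0,"roll": 0},{"hand": 1,"x": 0.08,"y": 0,"z": 0,"roll": 0}]'

```text
time: 6.88
tool_pos: [0.4958, 0.1556, 0.0262]
tcp_rot: [3.141, -0.01, -0.001]
wrist_force: [-2.3, 0.2, 0.6]
width: -0.002
grip_force: 1.1
```

Request:
servo_tool --targets '[{"hand": 1,"x": 0.012,"y": 0,"z": 0,"roll": 0},{"hand": 1,"x": 0.024,"y": 0,"z": 0,"roll": 0},{"hand": 1,"x": 0.036,"y": 0,"z": 0,"roll": 0},{"hand": 1,"x": 0.048,"y": 0,"z": 0,"roll": 0},{"hand": 1,"x": 0.06,"y": 0,"z": 0,"roll": 0},{"hand": 1,"x": 0.072,"y": 0,"z": 0,"roll": 0},{"hand": 1,"x": 0.084,"y": 0,"z": 0,"roll": 0},{"hand": 1,"x": 0.096,"y": 0,"z": 0,"roll": 0},{"hand": 1,"x": 0.108,"y": 0,"z": 0,"roll": 0},{"hand": 1,"x": 0.12,"y": 0,"z": 0,"roll": 0}]'

```text
time: 7.72
tool_pos: [0.5563, 0.1552, 0.0263]
tcp_rot: [3.142, -0.01, -0.0]
wrist_force: [-2.2, -0.7, 1.4]
width: -0.001
grip_force: 1.1
```

Request:
servo_tool --targets '[{"hand": 1,"x": 0.01,"y": 0,"z": 0,"roll": 0},{"hand": 1,"x": 0.02,"y": 0,"z": 0,"roll": 0},{"hand": 1,"x": 0.03,"y": 0,"z": 0,"roll": 0},{"hand": 1,"x": 0.04,"y": 0,"z": 0,"roll": 0},{"hand": 1,"x": 0.05,"y": 0,"z": 0,"roll": 0},{"hand": 1,"x": 0.06,"y": 0,"z": 0,"roll": 0},{"hand": 1,"x": 0.066,"y": 0,"z": 0,"roll": 0},{"hand": 1,"x": 0.07,"y": 0,"z": 0,"roll": 0}]'

```text
time: 8.38
tool_pos: [0.5913, 0.155, 0.0264]
tcp_rot: [-3.142, 0.01, -0.001]
wrist_force: [-1.9, -0.5, 0.9]
width: 0.006
grip_force: 1.1
```

Near the end I take smaller steps, watching the force for the back wall.

Request:
servo_tool --targets '[{"hand": 1,"x": 0.006,"y": 0,"z": 0,"roll": 0},{"hand": 1,"x": 0.012,"y": 0,"z": 0,"roll": 0},{"hand": 1,"x": 0.018,"y": 0,"z": 0,"roll": 0},{"hand": 1,"x": 0.022,"y": 0,"z": 0,"roll": 0},{"hand": 1,"x": 0.022,"y": 0,"z": 0,"roll": 0}]'

```text
time: 8.8
tool_pos: [0.6025, 0.155, 0.0264]
tcp_rot: [-3.141, 0.01, -0.002]
wrist_force: [-0.5, -1.0, 0.3]
width: 0.003
grip_force: 0.3
```

Request:
servo_tool --targets '[{"hand": 1,"x": 0.003,"y": 0,"z": 0,"roll": 0},{"hand": 1,"x": 0.006,"y": 0,"z": 0,"roll": 0},{"hand": 1,"x": 0.006,"y": 0,"z": 0,"roll": 0}]'

```text
time: 9.05
tool_pos: [0.6028, 0.1548, 0.0259]
tcp_rot: [3.141, -0.01, -0.007]
wrist_force: [-8.0, -0.1, 4.5]
width: 0.002
grip_force: 3.3
```

The force rose to 8 N at x = 0.603, where 0.604 was expected, so the carrier is home. I back off, lift, and look.

Request:
servo_tool --targets '[{"hand": 1,"x": -0.02,"y": 0,"z": 0,"roll": 0},{"hand": 1,"x": -0.06,"y": 0,"z": 0,"roll": 0},{"hand": 1,"x": -0.12,"y": 0,"z": 0,"roll": 0},{"hand": 1,"x": -0.16,"y": 0,"z": -0.04,"roll": 0},{"hand": 1,"x": -0.16,"y": 0,"z": -0.11,"roll": 0},{"hand": 1,"x": -0.16,"y": 0,"z": -0.18,"roll": 0},{"hand": 1,"x": -0.16,"y": 0,"z": -0.25,"roll": 0},{"hand": 1,"x": -0.16,"y": 0,"z": -0.3,"roll": 0},{"hand": 1,"x": -0.16,"y": 0,"z": -0.3,"roll": 0}]'

```text
time: 9.8
tool_pos: [0.5295, 0.1566, 0.184]
tcp_rot: [-3.138, 0.01, -0.022]
wrist_force: [1.0, -0.3, 0.8]
width: 0.005
grip_force: 0.0
```

```bash
python3 - <<'E'
from h import *
print(bot.read_state()['tool_pos'])
s=read_camera('scene')[:,:,::-1];t=read_camera('top')[:,:,::-1]
a=cv2.resize(t[112:272,238:356],None,fx=3.5,fy=3.5,interpolation=cv2.INTER_CUBIC)
b=cv2.resize(s[155:277,205:345],None,fx=2.7,fy=2.7,interpolation=cv2.INTER_CUBIC)
b=cv2.copyMakeBorder(b,0,a.shape[0]-b.shape[0],0,0,cv2.BORDER_CONSTANT)
cv2.imwrite('pics/c5.png',np.hstack([a,b]))
E
```

```text
[0.52946903 0.15663803 0.18403329]
```

View pics/c5.png

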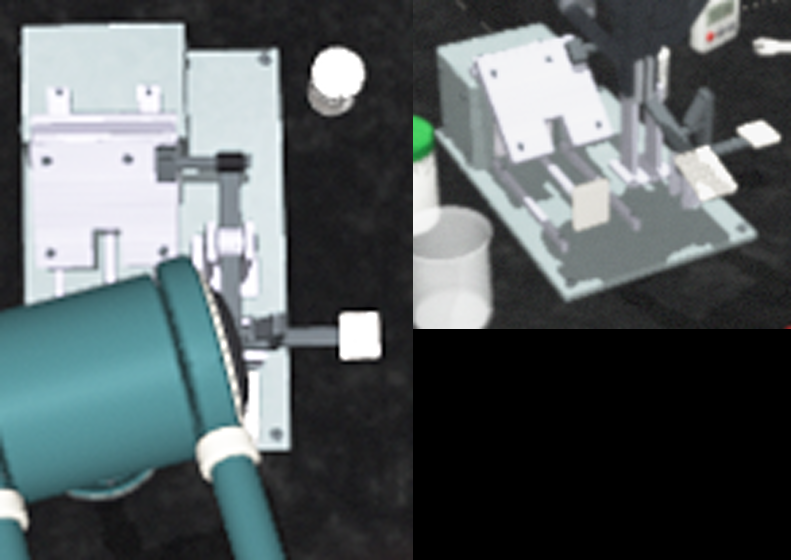

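The carrier is inside with its plate at scene crop (590,205), and the flap is still caught. Next is the release tab.

Request:
servo_tool --targets '[{"hand": 1,"x": 0.03,"y": 0.06,"z": 0,"roll": 0},{"hand": 1,"x": 0.06,"y": 0.12,"z": 0,"roll": 0},{"hand": 1,"x": 0.09,"y": 0.18,"z": 0,"roll": 0},{"hand": 1,"x": 0.12,"y": 0.24,"z": 0,"roll": 0},{"hand": 1,"x": 0.15,"y": 0.3,"z": 0,"roll": 0},{"hand": 1,"x": 0.178,"y": 0.344,"z": 0,"roll": 0},{"hand": 1,"x": 0.178,"y": 0.344,"z": 0,"roll": 0},{"hand": 1,"x": 0.178,"y": 0.344,"z": 0.06,"roll": 0},{"hand": 1,"x": 0.178,"y": 0.344,"z": 0.12,"roll": 0},{"hand": 1,"x": 0.178,"y": 0.344,"z": 0.16,"roll": 0}]'

```text
time: 10.73
tool_pos: [0.6098, -0.0169, 0.0917]
tcp_rot: [-3.141, 0.011, 0.008]
wrist_force: [-0.8, 0.9, -0.4]
width: -0.005
grip_force: 0.0
```

Request:
servo_tool --targets '[{"hand": 1,"x": 0,"y": 0,"z": 0.01,"roll": 0},{"hand": 1,"x": 0,"y": 0,"z": 0.01,"roll": 0}]'

```text
time: 10.9
tool_pos: [0.6092, -0.0166, 0.0872]
tcp_rot: [-3.141, 0.01, 0.012]
wrist_force: [0.1, 0.7, 0.5]
width: 0.004
grip_force: 0.0
```

Request:
servo_tool --targets '[{"hand": 1,"x": 0.012,"y": 0,"z": 0.02,"roll": 0},{"hand": 1,"x": 0.012,"y": 0,"z": 0.04,"roll": 0},{"hand": 1,"x": 0.012,"y": 0,"z": 0.052,"roll": 0},{"hand": 1,"x": 0.012,"y": 0,"z": 0.064,"roll": 0},{"hand": 1,"x": 0.012,"y": 0,"z": 0.076,"roll": 0},{"hand": 1,"x": 0.012,"y": 0,"z": 0.088,"roll": 0},{"hand": 1,"x": 0.012,"y": 0,"z": 0.1,"roll": 0},{"hand": 1,"x": 0.012,"y": 0,"z": 0.108,"roll": 0},{"hand": 1,"x": 0.012,"y": 0,"z": 0.108,"roll": 0},{"hand": 1,"x": 0.012,"y": 0,"z": 0.108,"roll": 0}]'

```text
time: 11.73
tool_pos: [0.6226, -0.0217, 0.0434]
tcp_rot: [3.136, -0.009, 0.012]
wrist_force: [-5.3, -15.3, 23.7]
width: -0.002
grip_force: 4.8
```

```bash
python3 - <<'E'
from h import *
print(bot.read_state()['tool_pos'],bot.read_state()['wrist_force'])
s=read_camera('scene')[:,:,::-1]
cv2.imwrite('pics/c6.png',cv2.resize(s[150:280,195:355],None,fx=4,fy=4,interpolation=cv2.INTER_CUBIC))
E
```

```text
[ 0.62258126 -0.02165709  0.04342477] [ -5.28962407 -15.25591487  23.70049206]
```

View pics/c6.png

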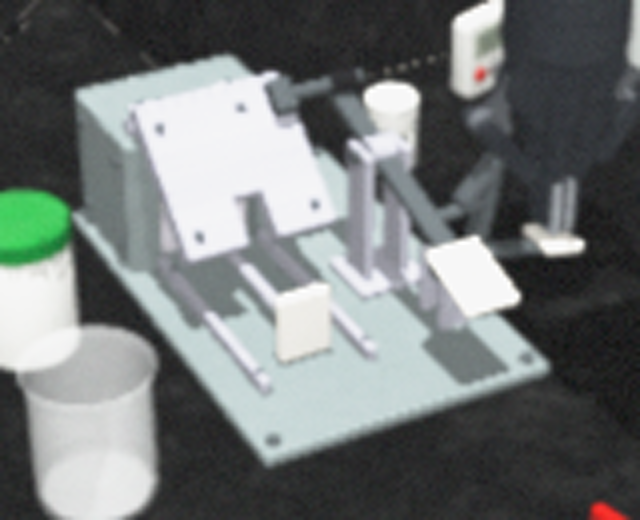

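The tab is only partly down at z 43 mm with 24 N. The gripper's left knuckle at crop (490,130) meets the catch's upright, which tilts outward. I'll lift off, turn the tool 90° so the knuckles lie along x, and press again a little farther out.

Request:
servo_tool --targets '[{"hand": 1,"x": 0,"y": 0,"z": -0.02,"roll": 0},{"hand": 1,"x": 0,"y": 0,"z": -0.06,"roll": 0},{"hand": 1,"x": 0,"y": 0,"z": -0.12,"roll": 0},{"hand": 1,"x": 0,"y": 0.02,"z": -0.18,"roll": 0},{"hand": 1,"x": 0,"y": 0.04,"z": -0.2,"roll": 0},{"hand": 1,"x": 0,"y": 0.04,"z": -0.2,"roll": -0.035},{"hand": 1,"x": 0,"y": 0.04,"z": -0.2,"roll": -0.07},{"hand": 1,"x": 0,"y": 0.04,"z": -0.2,"roll": -0.105},{"hand": 1,"x": 0,"y": 0.04,"z": -0.2,"roll": -0.14},{"hand": 1,"x": 0,"y": 0.04,"z": -0.2,"roll": -0.175}]'

```text
time: 12.62
tool_pos: [0.6182, -0.0374, 0.1367]
tcp_rot: [-3.024, -0.851, 0.001]
wrist_force: [-0.5, 0.4, 0.7]
width: 0.0
grip_force: 0.0
```

Request:
servo_tool --targets '[{"hand": 1,"x": 0,"y": 0,"z": 0,"roll": -0.035},{"hand": 1,"x": 0,"y": 0,"z": 0,"roll": -0.07},{"hand": 1,"x": 0,"y": 0,"z": 0,"roll": -0.105},{"hand": 1,"x": 0,"y": 0,"z": 0,"roll": -0.14},{"hand": 1,"x": 0,"y": 0,"z": 0,"roll": -0.175},{"hand": 1,"x": 0,"y": 0,"z": 0,"roll": -0.21},{"hand": 1,"x": 0,"y": 0,"z": 0,"roll": -0.245},{"hand": 1,"x": 0,"y": 0,"z": 0,"roll": -0.28},{"hand": 1,"x": 0,"y": 0,"z": 0,"roll": -0.315},{"hand": 1,"x": 0,"y": 0,"z": 0,"roll": -0.325}]'

```text
time: 13.45
tool_pos: [0.6182, -0.0374, 0.1366]
tcp_rot: [-2.223, -2.219, 0.0]
wrist_force: [1.0, -0.3, -1.2]
width: -0.001
grip_force: 0.0
```

Request:
servo_tool --targets '[{"hand": 1,"x": 0,"y": 0,"z": 0,"roll": 0},{"hand": 1,"x": 0,"y": 0,"z": 0,"roll": 0}]'

```text
time: 13.62
tool_pos: [0.6182, -0.0374, 0.1367]
tcp_rot: [-2.23, -2.212, 0.001]
wrist_force: [0.5, 0.4, 0.2]
width: 0.0
grip_force: 0.0
```

```bash
python3 - <<'E'
from h import *
st=bot.read_state();print(st['tool_pos'],R.from_rotvec(st['tcp_rot']).as_matrix().round(3))
s=read_camera('scene')[:,:,::-1]
cv2.imwrite('pics/c7.png',cv2.resize(s[150:280,195:355],None,fx=4,fy=4,interpolation=cv2.INTER_CUBIC))
E
```

```text
[ 0.61821377 -0.03735076  0.1367299 ] [[ 0.008  1.    -0.001]
 [ 1.    -0.008  0.   ]
 [ 0.    -0.001 -1.   ]]
```

View pics/c7.png

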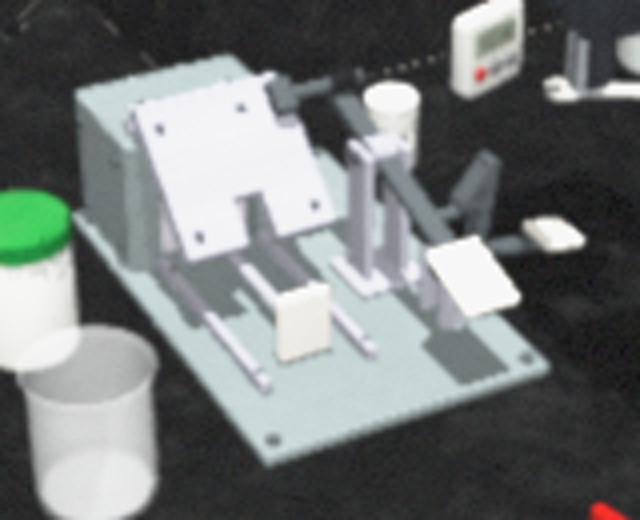

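The catch and lever are intact with the flap still up, and the tab is free at crop (553,232). I press again.

Request:
servo_tool --targets '[{"hand": 1,"x": 0.03,"y": -0.004,"z": 0.04,"roll": 0},{"hand": 1,"x": 0.03,"y": -0.004,"z": 0.08,"roll": 0},{"hand": 1,"x": 0.03,"y": -0.004,"z": 0.12,"roll": 0},{"hand": 1,"x": 0.03,"y": -0.004,"z": 0.14,"roll": 0},{"hand": 1,"x": 0.03,"y": -0.004,"z": 0.152,"roll": 0},{"hand": 1,"x": 0.03,"y": -0.004,"z": 0.164,"roll": 0},{"hand": 1,"x": 0.03,"y": -0.004,"z": 0.176,"roll": 0},{"hand": 1,"x": 0.03,"y": -0.004,"z": 0.186,"roll": 0}]'

```text
time: 14.33
tool_pos: [0.6176, -0.0224, 0.045]
tcp_rot: [2.228, 2.213, 0.002]
wrist_force: [-1.9, -0.7, 6.6]
width: 0.002
grip_force: 3.4
```

Request:
servo_tool --targets '[{"hand": 1,"x": 0,"y": 0,"z": 0.008,"roll": 0},{"hand": 1,"x": 0,"y": 0,"z": 0.016,"roll": 0},{"hand": 1,"x": 0,"y": 0,"z": 0.022,"roll": 0},{"hand": 1,"x": 0,"y": 0,"z": 0.022,"roll": 0}]'

```text
time: 14.67
tool_pos: [0.6174, -0.0224, 0.0336]
tcp_rot: [2.228, 2.213, 0.002]
wrist_force: [1.1, -0.8, 3.6]
width: 0.003
grip_force: 2.0
```

Request:
servo_tool --targets '[{"hand": 1,"x": 0,"y": 0,"z": 0.004,"roll": 0},{"hand": 1,"x": 0,"y": 0,"z": 0.004,"roll": 0},{"hand": 1,"x": 0,"y": 0,"z": 0.004,"roll": 0},{"hand": 1,"x": 0,"y": 0,"z": 0.004,"roll": 0},{"hand": 1,"x": 0,"y": 0,"z": 0.004,"roll": 0},{"hand": 1,"x": 0,"y": 0,"z": 0.004,"roll": 0},{"hand": 1,"x": 0,"y": 0,"z": 0.004,"roll": 0},{"hand": 1,"x": 0,"y": 0,"z": 0.004,"roll": 0},{"hand": 1,"x": 0,"y": 0,"z": 0.004,"roll": 0},{"hand": 1,"x": 0,"y": 0,"z": 0.004,"roll": 0}]'

```text
time: 15.5
tool_pos: [0.6172, -0.0222, 0.0316]
tcp_rot: [2.228, 2.213, 0.001]
wrist_force: [3.3, -0.1, 3.3]
width: 0.001
grip_force: 2.1
```

Request:
servo_tool --targets '[{"hand": 1,"x": 0,"y": 0,"z": -0.01,"roll": 0},{"hand": 1,"x": 0,"y": 0,"z": -0.03,"roll": 0},{"hand": 1,"x": 0,"y": 0,"z": -0.06,"roll": 0},{"hand": 1,"x": -0.02,"y": 0,"z": -0.12,"roll": 0},{"hand": 1,"x": -0.06,"y": 0,"z": -0.18,"roll": 0},{"hand": 1,"x": -0.12,"y": 0,"z": -0.24,"roll": 0},{"hand": 1,"x": -0.18,"y": 0,"z": -0.3,"roll": 0},{"hand": 1,"x": -0.25,"y": 0,"z": -0.3,"roll": 0},{"hand": 1,"x": -0.3,"y": 0,"z": -0.3,"roll": 0},{"hand": 1,"x": -0.3,"y": 0,"z": -0.3,"roll": 0}]'

```text
time: 16.33
tool_pos: [0.6142, -0.1763, 0.1818]
tcp_rot: [-2.232, -2.21, 0.003]
wrist_force: [0.2, 0.4, 0.3]
width: 0.004
grip_force: 0.0
```

```bash
python3 - <<'E'
from h import *
print(bot.read_state()['tool_pos'],bot.read_state()['wrist_force'])
s=read_camera('scene')[:,:,::-1];t=read_camera('top')[:,:,::-1]
a=cv2.resize(t[112:272,190:356],None,fx=2.4,fy=2.4,interpolation=cv2.INTER_CUBIC)
b=cv2.resize(s[155:277,195:345],None,fx=2.6,fy=2.6,interpolation=cv2.INTER_CUBIC)
b=cv2.copyMakeBorder(b,0,a.shape[0]-b.shape[0],0,0,cv2.BORDER_CONSTANT)
cv2.imwrite('pics/c8.png',np.hstack([a,b]))
E
```

```text
[ 0.61415408 -0.17627971  0.18181588] [0.22720766 0.35133534 0.27332144]
```

View pics/c8.png

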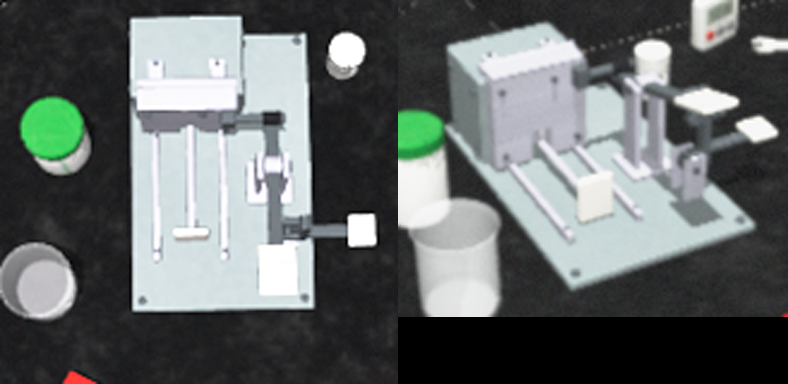

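The flap is shut, the lever is back up, and the rod passes through the slot with the plate at top px (269,209). The jars and beaker are in place. I'll check the plate position numerically before handing in.

```bash
python3 - <<'E'
from h import *
from workcell import ticket
P=onz('top',[(269.2,208.7)],.052)[0]
x=(R.from_euler('z',-.0058).inv().apply(P-[.7447,.1546,0])*1e3)[0];print(x)
if abs(x+127)<7: print(ticket.finish_job())
E
```

```text
-127.22437219421411
the job is handed in; nothing more can be done
None
```

The job is done and handed in: the carrier with both vials is fully home, the catch is released, the flap is shut behind it, and the jars and beaker are where they were. My first press on the release tab stalled at 24 N, apparently with the gripper body against the catch, so I turned the tool and pressed again.

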